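# Load a sleeve into the sprung test cell and hold its cover down

## Task

Load the heated test cell: slide the white ceramic sleeve over the cell's centre spindle so that it stands on the copper platen, and let go of it. Then slide the cover plate over the two dowels until it drops on, press it down against the platen springs until it is fully home on the dowel shoulders, and finish still holding it pressed down, so that a colleague can swing the clamps over. Leave the other sleeves and everything else on the bench where they are.

Things in the scene. Friction and masses are not known exactly. Their poses are not given: they have to be found in the camera images.
- cell: the test cell, fixed to the bench: dark steel base 110 x 190 mm, white insulation, aluminium heater block 92 x 140 mm (top 45 mm above the bench), centred on the origin at the centre of its underside, z up. Its y axis runs along the line of the two dowels; on its z axis stand a copper platen (60 mm diameter, top 67 mm above the bench at rest) and the brass spindle through it
- clamp_a (a point): top of the clamp post at y = +82 mm in the cell's frame, 125 mm above the bench: post 14 mm in diameter with a red arm (y from 75 to 89 mm, x from -7 to 39 mm) already swung clear; its black screw knob reaches 135 mm above the bench. Leave it so
- clamp_b (a point): top of the like clamp post at y = -82 mm in the cell's frame
- spindle (a point): point on the axis of the upright brass spindle at the top face of the unpressed platen, 67 mm above the bench. The spindle is 14 mm in diameter, fixed, and its tip, tapered to 8 mm over the last 4 mm, ends 20 mm above this point, so a sleeve on the platen covers it wholly (sleeve top 97 mm above the bench)
- shoulders (a point): point midway between the two dowels at the height of their shoulders, 92 mm above the bench: the centre of the cover's underside comes here when it is fully home
- dowel_a (a point): tip of the dowel at y = +48 mm in the cell's frame, 103 mm above the bench. Each dowel is a steel column 18 mm in diameter up to its shoulder (92 mm above the bench), then a pin 10 mm in diameter and 11 mm long, tapered to 5 mm over its last 2.5 mm
- dowel_b (a point): tip of the like dowel at y = -48 mm in the cell's frame
- platen (a joint): how far the copper platen is pressed down, m: 0 at rest (up), 0.005 when the cover is home on the shoulders with a sleeve beneath it. Springs push it up with 7 N at 0 and 1 N more per mm (12 N at 0.005); the weight of the sleeve and cover alone does not press it down
- sleeve_white: the white ceramic sleeve to load, about 90 g: a plain tube 44 mm outside diameter, 17 mm bore, 30 mm tall, standing upright in the tray; origin at the centre of its underside, z up
- sleeve_brass: the brass sleeve, of the same size, leave alone: a plain tube 44 mm outside diameter, 17 mm bore, 30 mm tall, standing upright in the tray; origin at the centre of its underside, z up
- sleeve_black: the black sleeve, of the same size, leave alone: a plain tube 44 mm outside diameter, 17 mm bore, 30 mm tall, standing upright in the tray; origin at the centre of its underside, z up
- tray: grey tray fixed to the bench, 235 x 80 mm, rim 10 mm high, floor 4 mm; the three sleeves stand in it in a row along its x axis, 72 mm apart, in any order. Origin at the centre of its underside
- pad: blue pad fixed to the bench, 170 x 95 x 6 mm, on which the cover lies at the start. Origin at the centre of its underside
- cover: the aluminium cover plate, about 350 g, 124 mm along its x, 54 mm along y, 17 mm thick, lying flat, right way up. Origin at the centre of its underside, z up. In the underside, hidden from above, are two blind holes 13 mm in diameter, 14 mm deep, at x = +48 and -48 mm, for the dowels: its x axis must lie along the cell's y axis, either way round
- cover_grip (a point): point on the cover's black upright grip, 48 mm above the underside of the cover. The grip is a solid bar 60 mm along the cover's x, 14 mm wide along its y, standing 38 mm above the plate (top 55 mm above the underside), on a black foot 80 x 24 mm and 3 mm thick
- paste: white jar, 48 mm diameter, 52 mm tall, a bystander; origin at the centre of its underside
- driver: yellow-handled screwdriver 150 mm long lying on the bench, a bystander; origin at its middle on the bench, blade along its x
- meter: black panel meter 105 x 50 x 50 mm, a bystander; origin at the centre of its underside
- beaker: glass beaker 66 mm diameter, 85 mm tall, a bystander; origin at the centre of its underside
- weight: brass weight, a cylinder 48 mm diameter, 45 mm tall, a bystander; origin at the centre of its underside
Things that resemble listed ones, but are neither listed nor needed, are in the scene too. Of the things that look like the sleeve_white, take the one that is farthest from the robot's base at the start.

How it is judged:
On the way, in this order (a step that is already met when the one before it is completed fails the run):
1. the white sleeve stands on the platen, over the spindle, released (horizontal distance between sleeve_white and spindle below 0.003 m and angle between sleeve_white's own z axis and vertical below 0.05 rad and z of sleeve_white in the frame of cell between 0.064 and 0.0695 m and contact force between the fingers and sleeve_white below 0.1 N), for 0.2 s.
2. the cover has dropped on over both dowels (horizontal distance between cover and shoulders below 0.0035 m and angle between the x axis of cover and the y axis of cell, either way round below 0.06 rad and z of cover in the frame of cell below 0.0995 m and angle between cover's own z axis and vertical below 0.06 rad), for 0.2 s.
At the end, for the whole second after the job is handed in: Cover level on the dowels (3.5 mm, 0.06 rad, 0.04 rad tilt), underside within 1.5 mm of the shoulders; white sleeve upright, bearing on the cover, within 3 mm of the spindle axis, its foot lowered with the platen by over 3.5 mm; the fingers still push or grip the cover (over 1 N) (horizontal distance between sleeve_white and spindle below 0.003 m and angle between sleeve_white's own z axis and vertical below 0.05 rad and horizontal distance between cover and shoulders below 0.0035 m and angle between the x axis of cover and the y axis of cell, either way round below 0.06 rad and angle between cover's own z axis and vertical below 0.04 rad and z of cover in the frame of cell between 0.0895 and 0.0935 m and z of sleeve_white in the frame of cell between 0.058 and 0.0645 m and value of joint platen above 0.0035 m and contact force between the fingers and cover above 1 N and contact force between sleeve_white and cover above 3 N and linear speed of cover below 0.02 m/s); the arm keeps its last pose, push and grip.
It fails at once if one of the other sleeves is pushed more than 20 mm from its place or tipped over (distance of any of sleeve_brass, sleeve_black from where it was at the start of the episode above 0.02 m or angle between any of sleeve_brass, sleeve_black's own z axis and vertical above 0.5 rad).
It fails at once if a bystander is pushed more than 20 mm from its place or knocked over (distance of any of paste, meter, beaker, weight, driver from where it was at the start of the episode above 0.02 m or angle between any of paste, meter, beaker, weight's own z axis and vertical above 0.5 rad).
It also fails if it takes over 67 s, if anything falls off the work surface, if the arm or the gripper's body presses on something with over 40 N, if the wrist force passes 120 N, or if a joint passes its speed limit or range.

## Robot

A 6-joint arm with a two-finger parallel gripper is mounted at the origin on the work surface. World frame = base frame: x ahead of the robot, y to its left, z up, the work surface at z = 0. Lengths are in m, angles in rad, forces in N, time in s.
With the tool pointing down it reaches from about 0.35 to 0.775 m from the base axis. Payload 5.5 kg.
Tool frame: the origin (TCP) lies on the centre line of the jaws, within the pads' length; the fingertips stand 11 mm ahead of it and the grasp point (between the pads) lies 8 mm behind it (env.tip_extent is the distance from the TCP to the fingertips, in m); z points along the fingers, y is the line along which they close (so a half turn about z gives the same grasp; the last joint's range is limited). The gripper opens to 85 mm and grips with 20 to 120 N. Pads are 22 mm wide; open, the fingers measure 114 mm over their backs; the gripper's body (76 mm by 85 mm) begins 54 mm behind the grasp point. The pads swing forward as they close: fully open they stand 13 mm farther back than shut.
Start: joints at [-0.14, 0.313, 0.046, 1.304, 0, 1.431], TCP at [0.575, -0, 0.242] pointing down, gripper open.
Joint ranges: [-2.76, 2.76], [-0.86, 1.69], [-1.03, 1.26], [-2.2, 2.34], [-1.47, 1.5], [-3.14, 3.14]. Speed limits (rad/s): [2.57, 2.57, 3.14, 3.14, 3.14, 3.14].

## Interface

Orientations are given as a unit quaternion [w, x, y, z].
In Python, from workcell import env gives the robot as it stands.
- The arm moves only by the shell command python3 -m jog 'ROWS' [FORCE]. ROWS is JSON, a list of rows, each a list of 5 numbers: the gripper's target within -1 to 1 (shut at 1, half-way at 0, fully open at -1), then the shift along the tool's x, y, z in m, then the turn about the tool's z in degrees. In form: [[fingers, tx, ty, tz, turn], ...]. A call has 1 to 5 rows; each row shifts and turns the commanded pose from where the row before left it, along the tool's axes as they then stand; what a row does not reach is not made up. A row lasts 1/12 s, in which the tool goes at most 41.7 mm and 7.16 degrees, less where a joint would pass 70% of its speed; a pose out of reach is approached as far as the arm can. A call is refused whole if a number of a shift passes 0.0417 or a number of a turn 7.16, either way. A call with a gripper value outside its range is refused whole. The fingers move at their own pace and stop on an object; FORCE is the grip in N (left out, the last holds). Time passes only in rows, so rows that do not move let the fingers close. It gives the time, the measured TCP pose, the force, the opening and the grip force at its end, in the units of the state.
- env.get_state(): the state, without advancing time (a new reading comes with each control period).
- env.read_camera(name): name is "scene" or "side" or "wrist"; returns a dict with "img" (384x512x3 uint8, red, green, blue), "fov_y" (degrees; the focal length in pixels is half the picture's height over the tangent of half this angle, whatever the lens; pixels are square), "cx", "cy" (the principal point, pixels), "T" (4x4, takes a point from camera to world coordinates). Camera axes: x right, y up, looking along -z (the intrinsics and any distortion apply to the point x, -y, -z); pixel columns grow to the right and rows downward; lengths in m; the calibration is good to about 2 mm. The wrist camera is an equidistant fisheye: a pixel r from the principal point sees the ray r / f radians off the axis. A picture is of the moment at which its call begins. There is no depth.
- env.hand_in(): hands the job in; it is judged then, once.
The state is a dict: "clock": time; "joint_pos": joint angles; "qvel": joint speeds; "tau": joint torques, N m; "tcp_pos": TCP position; "orientation": TCP orientation; "wrist_force": force on the tool from outside, world axes, zero at the start; "ft_torque": the same for the moment, N m; "finger_gap": finger opening in m; "grip_force": force on a finger pad.
Only numpy, scipy, OpenCV 4.12 (cv2) and the standard library are available. Lean on these libraries where they do the work, as an engineer would, in place of code of your own. Each camera call takes 0.05 s, during which the arm holds its last target. There are 200 camera calls.

## Working session

There is one attempt and no reset: what is moved stays moved. The work goes in short steps, Python scripts to look and compute and a shell command to move; the robot and the scene stay as the last step left them, time stands still between calls to the robot, and variables do not carry over. Pictures are saved under pics/ and viewed, at most 10 in all, crops included, and the job is handed in when it is done.

```bash
mkdir -p pics; cat > h.py <<'E'
import numpy as np, cv2
from workcell import env
def shot(n,f):
    r=env.read_camera(n); cv2.imwrite('pics/'+f+'.png',r['img'][:,:,::-1]); np.save('pics/'+f+'.npy',r,allow_pickle=True); return r
def load(f): return np.load('pics/'+f+'.npy',allow_pickle=True).item()
def foc(r): return 192/np.tan(np.radians(r['fov_y'])/2)
def ray(r,u,v,fish=False):
    f=foc(r); a=(u-r['cx'])/f; b=(v-r['cy'])/f
    if fish:
        t=np.hypot(a,b); s=np.sin(t)/max(t,1e-9); d=np.array([a*s,-b*s,-np.cos(t)])
    else: d=np.array([a,-b,-1.])
    return r['T'][:3,3],r['T'][:3,:3]@d
def at(r,u,v,z,fish=False):
    o,d=ray(r,u,v,fish); return o+d*(z-o[2])/d[2]
def proj(r,p,fish=False):
    q=r['T'][:3,:3].T@(np.asarray(p)-r['T'][:3,3]); x,y,z=q[0],-q[1],-q[2]; f=foc(r)
    if fish:
        h=np.hypot(x,y); t=np.arctan2(h,z); k=t/max(h,1e-9); return r['cx']+f*x*k, r['cy']+f*y*k
    return r['cx']+f*x/z, r['cy']+f*y/z
E
python3 - <<'E'
from h import *
a=[shot(n,n+'0') for n in ('scene','side','wrist')]
for r in a: print(r['fov_y'],r['cx'],r['cy'],r['T'].round(3).tolist(),[k for k in r])
s=cv2.imread('pics/scene0.png');d=cv2.imread('pics/side0.png')
cv2.imwrite('pics/s0.png',cv2.resize(s,(800,600),interpolation=cv2.INTER_CUBIC))
cv2.imwrite('pics/w0.png',cv2.resize(cv2.imread('pics/wrist0.png'),(800,600),interpolation=cv2.INTER_CUBIC))
print(env.get_state())
E
```

```text
42.89056549365292 256.93954818545075 193.2203452662468 [[0.844, -0.281, 0.456, 1.187], [0.535, 0.482, -0.694, -1.015], [-0.025, 0.83, 0.558, 0.91], [0.0, 0.0, 0.0, 1.0]] ['img', 'fov_y', 'cx', 'cy', 'T']
55.01485032492339 257.8960832152463 193.36235725189556 [[0.935, 0.222, -0.278, 0.295], [-0.356, 0.554, -0.753, -0.644], [-0.013, 0.802, 0.597, 0.605], [0.0, 0.0, 0.0, 1.0]] ['img', 'fov_y', 'cx', 'cy', 'T']
65.70646984690485 255.98030500155286 189.6553147725873 [[1.0, -0.001, 0.0, 0.575], [0.0, 0.964, 0.264, 0.067], [-0.001, -0.264, 0.964, 0.372], [0.0, 0.0, 0.0, 1.0]] ['img', 'fov_y', 'cx', 'cy', 'T']
{'clock': 0.15, 'joint_pos': array([-1.39614131e-01,  3.13850298e-01,  4.52506835e-02,  1.30360415e+00,
       -2.43773770e-05,  1.43117521e+00]), 'qvel': array([ 0.00037773, -0.00038329,  0.00466946, -0.00057103,  0.00012907,
        0.00050613]), 'tau': array([ 1.76330479e-03, -4.81067133e+01,  2.98815805e+01,  1.39078675e-02,
       -1.10673584e-04, -5.56924022e-05]), 'tcp_pos': array([5.74635281e-01, 2.63804334e-05, 2.41605353e-01]), 'orientation': array([-5.54677090e-04,  7.07104129e-01,  7.07109083e-01, -4.33248735e-04]), 'wrist_force': array([-0.68011276, -1.0257913 ,  0.13798149]), 'ft_torque': array([ 0.01196723, -0.0117215 ,  0.00383345]), 'grip_force': 0.0, 'finger_gap': 0.08536933672401384}
```

View pics/s0.png

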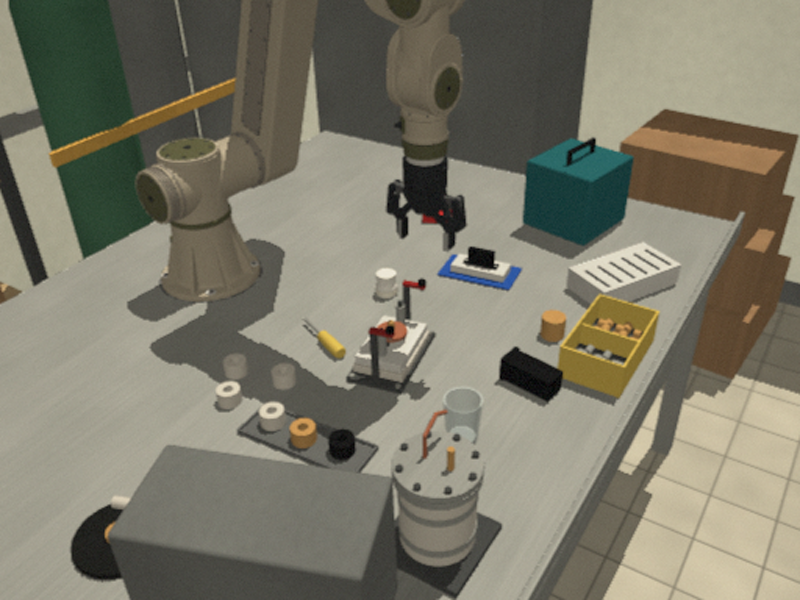

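View pics/w0.png

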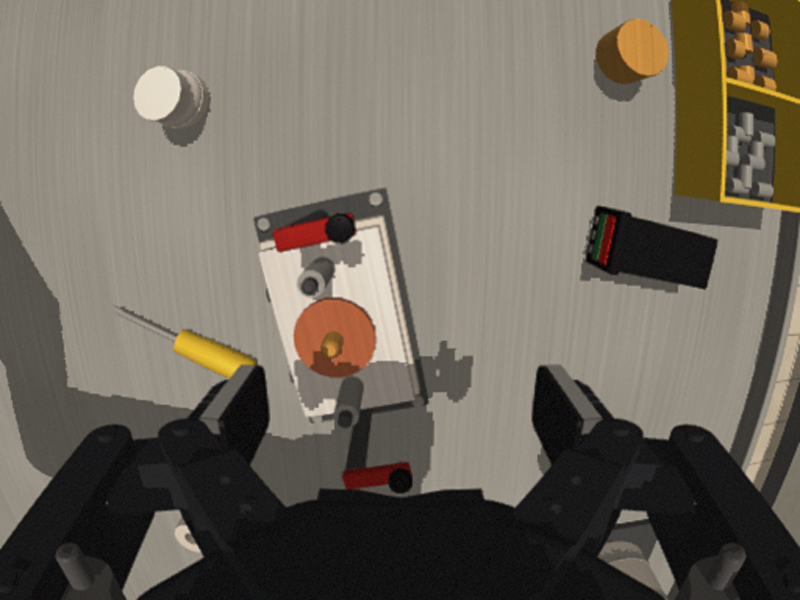

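```bash
python3 - <<'E'
from h import *
d=cv2.imread('pics/side0.png'); cv2.imwrite('pics/d0.png',cv2.resize(d,(800,600),interpolation=cv2.INTER_CUBIC))
r=load('scene0'); k=.64
for n,u,v,z in [('tray white',272,409,.034),('brass',303,426,.034),('black',342,437,.034),('loose white',229,388,.03),('transl1',235,358,.03),('transl2',283,368,.03),('jar',386,274,.052)]:
    p=at(r,u*k,v*k,z); print(n,p.round(3),np.hypot(*p[:2]).round(3))
w=load('wrist0')
for n,u,v,z in [('dowA',318,285,.103),('dowB',346,413,.103),('spin',332,343,.087),('knobA',340,228,.135),('knobB',400,481,.135),('weight',642,50,.045),('jar',157,95,.052)]:
    print(n,at(w,u*k,v*k,z,True).round(4))
E
```

```text
tray white [ 0.455 -0.314  0.034] 0.553
brass [ 0.527 -0.32   0.034] 0.617
black [ 0.598 -0.308  0.034] 0.673
loose white [ 0.349 -0.308  0.03 ] 0.465
transl1 [ 0.298 -0.237  0.03 ] 0.381
transl2 [ 0.395 -0.214  0.03 ] 0.45
jar [0.4   0.126 0.052] 0.419
dowA [5.259e-01 3.000e-04 1.030e-01]
dowB [ 0.5396 -0.0871  0.103 ]
spin [ 0.5304 -0.0432  0.087 ]
knobA [0.5444 0.0386 0.135 ]
knobB [ 0.5755 -0.1191  0.135 ]
weight [0.7606 0.173  0.045 ]
jar [0.3943 0.1347 0.052 ]
```

View pics/d0.png

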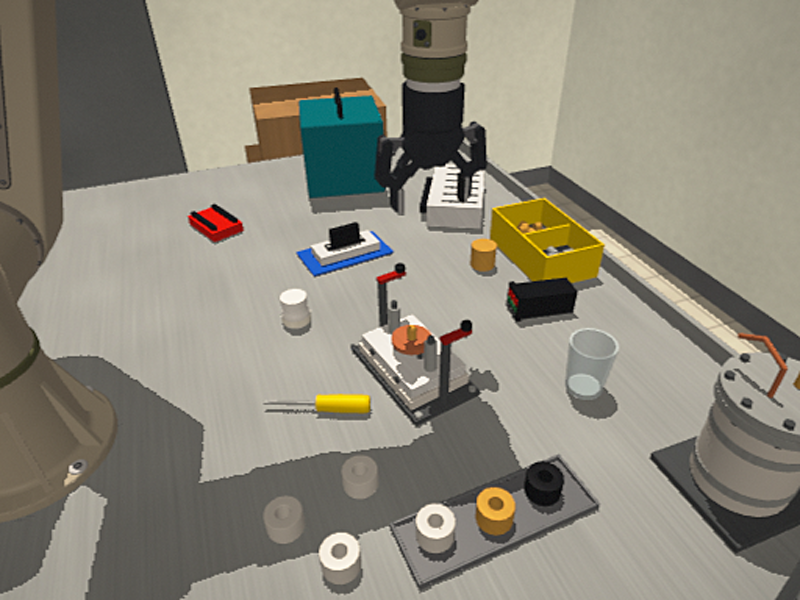

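Side view: white-sleeve candidates: (435,525) in tray, (340,555) loose, (284,518) and (360,475) loose in shadow, jar (295,310). The tray one is farthest from the base (0.55 m vs 0.47 or less). I check it and the fit points in enlarged crops.

```bash
python3 - <<'E'
from h import *
def c(f,x,y,w,s): 
    im=cv2.imread(f'pics/{f}.png')[y:y+int(w*.75),x:x+w]; return cv2.resize(im,(400,300),interpolation=cv2.INTER_CUBIC)
m=np.vstack([np.hstack([c('side0',220,160,100,4),c('side0',240,285,100,4)]),np.hstack([c('wrist0',160,170,133,3),c('side0',180,135,80,4)])])
cv2.imwrite('pics/m1.png',m)
E
```

```text
(no output)
```

View pics/m1.png

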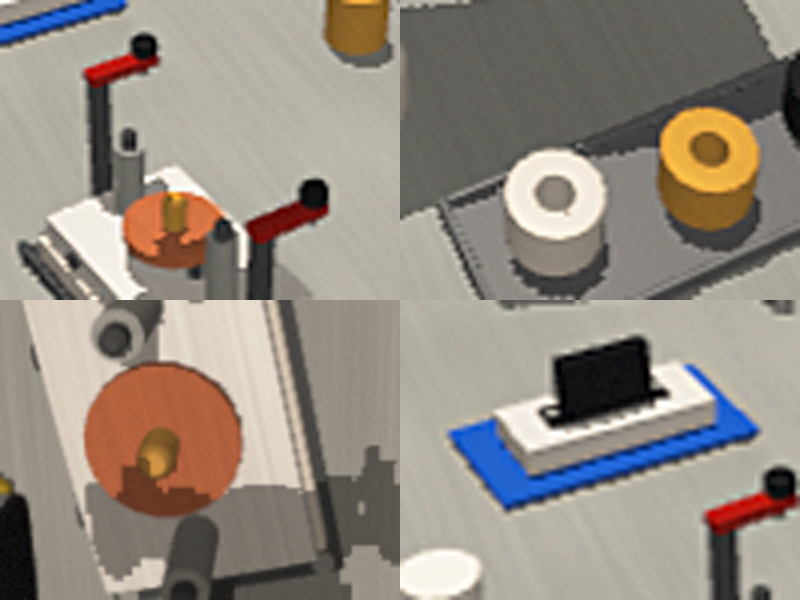

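```bash
python3 - <<'E'
from h import *
s=load('side0'); w=load('wrist0')
for n,u,v,z in [('dowA',252,193.2,.103),('dowB',275.75,216.2,.103),('spin',263.75,209.7,.087),('sleeve',278.5,333.2,.034),('brass',240+310/4,285+149/4,.034),('cover',221.5,156.8,.023)]:
    print(n,at(s,u,v,z).round(4))
for n,u,v,z in [('dowA',197.6,183.3,.103),('dowB',221.5,266,.103),('spin',210.9,223.9,.087)]: print(n,at(w,u,v,z,True).round(4))
c=[at(s,180+(u-400)/5,135+(v-300)/5,.023) for u,v in [(497,415),(527,450),(717,405),(690,365)]]
print(np.round(c,4))
for a,b in((1,2),(0,3)): d=c[b]-c[a]; print(np.degrees(np.arctan2(d[1],d[0])),np.hypot(*d[:2]))
g=[at(s,180+(u-400)/5,135+(v-300)/5,.061) for u,v in [(555,352),(650,340)]];d=g[1]-g[0];print(g,np.degrees(np.arctan2(d[1],d[0])))
E
```

```text
dowA [ 0.5167 -0.0057  0.103 ]
dowB [ 0.5352 -0.1004  0.103 ]
spin [ 0.5269 -0.0527  0.087 ]
sleeve [ 0.451  -0.3132  0.034 ]
brass [ 0.5234 -0.3185  0.034 ]
cover [0.5296 0.3062 0.023 ]
dowA [ 5.201e-01 -5.000e-04  1.030e-01]
dowB [ 0.5395 -0.0891  0.103 ]
spin [ 0.5285 -0.0481  0.087 ]
[[0.4651 0.3247 0.023 ]
 [0.4721 0.2788 0.023 ]
 [0.5933 0.2855 0.023 ]
 [0.5935 0.3385 0.023 ]]
3.136270152160027 0.12138770642126658
6.150383494704344 0.1291980074327709
[array([0.50366221, 0.31983731, 0.061     ]), array([0.56109187, 0.31243908, 0.061     ])] -7.3405491989334175
```

```bash
python3 -m jog '[[-1,-0.039,-0.0155,0,0],[-1,-0.039,-0.0155,0,0],[-1,-0.039,-0.0155,0,0],[-1,-0.039,-0.0155,0,0],[-1,-0.039,-0.0155,0,0]]' 20; python3 -m jog '[[-1,-0.039,-0.0155,0,0],[-1,-0.039,-0.0155,0,0],[-1,-0.039,-0.0155,0,0],[-1,0,0,0,-7.16],[-1,0,0,0,-7.16]]'; python3 -m jog '[[-1,0,0,0.02,-7.16],[-1,0,0,0.02,-7.16],[-1,0,0,0.02,-7.16],[-1,0,0,0,-7.16],[-1,0,0,0,-7.16]]';python3 -m jog '[[-1,0,0,0,-7.16],[-1,0,0,0,-7.16],[-1,0,0,0,-7.16],[-1,0,0,0,-7.16],[-1,0,0,0,-7.16]]';python3 -m jog '[[-1,0,0,0,0],[-1,0,0,0,0]]'
python3 - <<'E'
from h import *
r=shot('wrist','w1'); cv2.imwrite('pics/w1b.png',cv2.resize(cv2.imread('pics/w1.png'),(800,600),interpolation=cv2.INTER_CUBIC))
s=env.get_state(); print(s['tcp_pos'],s['orientation'],s['joint_pos']); print(r['T'].round(3), env.tip_extent)
for p in ([.451,-.313,.034],): print(np.array(proj(r,p,True))/.64)
E
```

```text
clock: 0.57
tcp_pos: [0.497, -0.1949, 0.2421]
orientation: [-0.0, 0.707, 0.707, -0.0]
wrist_force: [0.4, -1.5, -0.7]
finger_gap: 0.0854
grip_force: 0.0
clock: 0.98
tcp_pos: [0.4504, -0.3124, 0.2417]
orientation: [-0.0, 0.613, 0.79, 0.0]
wrist_force: [0.4, 0.6, 0.1]
finger_gap: 0.0853
grip_force: 0.0
clock: 1.4
tcp_pos: [0.4508, -0.3089, 0.1803]
orientation: [-0.002, 0.338, 0.941, 0.001]
wrist_force: [0.9, 0.6, 0.6]
finger_gap: 0.0853
grip_force: 0.0
clock: 1.82
tcp_pos: [0.4518, -0.3096, 0.182]
orientation: [-0.0, 0.033, 0.999, 0.0]
wrist_force: [-0.6, -0.7, 0.9]
finger_gap: 0.0856
grip_force: 0.0
clock: 1.98
tcp_pos: [0.4518, -0.3096, 0.1821]
orientation: [-0.0, 0.037, 0.999, 0.0]
wrist_force: [0.4, 0.0, 0.8]
finger_gap: 0.0853
grip_force: 0.0
[ 0.45181649 -0.30966947  0.18213469] [-1.23135558e-04  3.73141302e-02  9.99303569e-01  1.35375105e-04] [-7.47451007e-01  2.85896166e-01 -1.40688715e-01  1.14457470e+00
  4.47522327e-05 -6.72805424e-01]
[[ 0.074 -0.961 -0.265  0.386]
 [ 0.997  0.072  0.019 -0.305]
 [ 0.001 -0.266  0.964  0.313]
 [ 0.     0.     0.     1.   ]] 0.011
[393.9203407  278.93740118]
```

View pics/w1b.png

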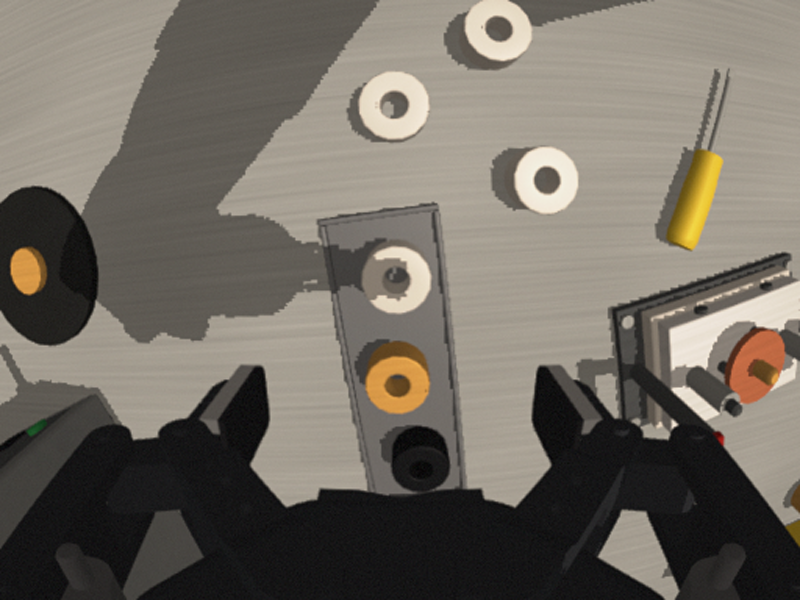

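The wrist picture shows the tray's white sleeve at (397,277), brass (398,383), black (421,460); three other white rings lie outside the tray, nearer to the base.

```bash
python3 - <<'E'
from h import *
r=load('w1');s=env.get_state()
p=at(r,397*.64,277*.64,.034,True);print(p)
for u,v in((398,383),(421,462)): print(at(r,u*.64,v*.64,.034,True))
from scipy.spatial.transform import Rotation as R
q=s['orientation'];M=R.from_quat([q[1],q[2],q[3],q[0]]).as_matrix()
c=np.array([(p[0]+.451)/2,(p[1]-.3132)/2,.026]);print(M.T@(c-s['tcp_pos']))
E
```

```text
[ 0.44991838 -0.31101276  0.034     ]
[ 0.52189368 -0.31584127  0.034     ]
[ 0.58793356 -0.30412826  0.034     ]
[ 0.00113178 -0.00257215  0.15613432]
```

```bash
python3 -m jog '[[-1,0.001,-0.0025,0.035,0],[-1,0,0,0.035,0],[-1,0,0,0.035,0],[-1,0,0,0.03,0],[-1,0,0,0.021,0]]' 30; python3 -m jog '[[0,0,0,0,0],[1,0,0,0,0],[1,0,0,0,0],[1,0,0,0,0],[1,0,0,0,0]]';python3 -m jog '[[1,0,0,0,0],[1,0,0,0,0],[1,0,0,0,0]]'
```

```text
clock: 2.45
tcp_pos: [0.4494, -0.311, 0.0234]
orientation: [-0.001, 0.037, 0.999, 0.001]
wrist_force: [-0.5, 0.3, 0.8]
finger_gap: 0.0853
grip_force: 0.0
clock: 2.87
tcp_pos: [0.4521, -0.3135, 0.0285]
orientation: [0.002, 0.036, 0.999, -0.001]
wrist_force: [0.3, 0.1, 2.9]
finger_gap: 0.043
grip_force: 30.9
clock: 3.12
tcp_pos: [0.4521, -0.3134, 0.0284]
orientation: [0.002, 0.036, 0.999, -0.001]
wrist_force: [-1.3, 0.1, 6.4]
finger_gap: 0.0429
grip_force: 31.1
```

```bash
python3 -m jog '[[1,0,0,-0.02,0],[1,0,0,-0.035,0],[1,0,0,-0.035,0],[1,0,0,-0.035,0],[1,0,0,-0.035,7.16]]'; python3 -m jog '[[1,0,0,0,7.16],[1,0,0,0,7.16],[1,0,0,0,7.16],[1,0,0,0,7.16],[1,0,0,0,7.16]]'; python3 -m jog '[[1,0,0,0,7.16],[1,0,0,0,7.16],[1,0,0,0,7.16],[1,0,0,0,7.16],[1,0,0,0,3.4]]';python3 -m jog '[[1,0.035,0.0175,0,0],[1,0.035,0.0175,0,0],[1,0.035,0.0175,0,0],[1,0.035,0.0175,0,0],[1,0.035,0.0175,0,0]]';python3 -m jog '[[1,0.035,0.0175,0,0],[1,0.0315,0.0178,0,0],[1,0,0,0,0],[1,0,0,0,0],[1,0,0,0,0]]'
python3 - <<'E'
from h import *
r=shot('wrist','w2'); d=shot('side','d2'); shot('scene','s2')
s=env.get_state(); print(s['tcp_pos'],s['orientation'],s['joint_pos'])
a=cv2.imread('pics/w2.png');b=cv2.imread('pics/d2.png')
m=np.vstack([np.hstack([cv2.resize(a[130:280,156:356],(400,300)),cv2.resize(b[130:280,180:380],(400,300))])])
# lower: side & scene 4x around cell
sc=cv2.imread('pics/s2.png')
m=np.vstack([m,np.hstack([cv2.resize(b[160:235,220:320],(400,300)),cv2.resize(sc[170:245,210:310],(400,300))])])
cv2.imwrite('pics/m2.png',m)
E
```

```text
clock: 3.53
tcp_pos: [0.4505, -0.3119, 0.1885]
orientation: [0.0, 0.098, 0.995, -0.0]
wrist_force: [0.4, 0.1, -0.7]
finger_gap: 0.0423
grip_force: 31.0
clock: 3.95
tcp_pos: [0.4507, -0.3122, 0.187]
orientation: [0.0, 0.402, 0.916, -0.0]
wrist_force: [-0.4, -0.1, -0.9]
finger_gap: 0.0428
grip_force: 31.0
clock: 4.37
tcp_pos: [0.4507, -0.3121, 0.1868]
orientation: [0.0, 0.639, 0.769, 0.0]
wrist_force: [-0.6, -0.7, -0.1]
finger_gap: 0.0429
grip_force: 31.0
clock: 4.78
tcp_pos: [0.5036, -0.1222, 0.1869]
orientation: [0.001, 0.637, 0.771, 0.0]
wrist_force: [0.9, -0.1, -1.3]
finger_gap: 0.043
grip_force: 31.1
clock: 5.2
tcp_pos: [0.5255, -0.0518, 0.1866]
orientation: [0.0, 0.636, 0.771, -0.0]
wrist_force: [0.1, 0.2, -0.9]
finger_gap: 0.043
grip_force: 31.1
[ 0.52532201 -0.05305486  0.18643524] [ 1.20109684e-04  6.37422263e-01  7.70514661e-01 -4.95223043e-05] [-2.52650009e-01  2.46181815e-01 -1.83216043e-01  1.14122303e+00
 -1.91666413e-04  1.12964627e+00]
```

View pics/m2.png

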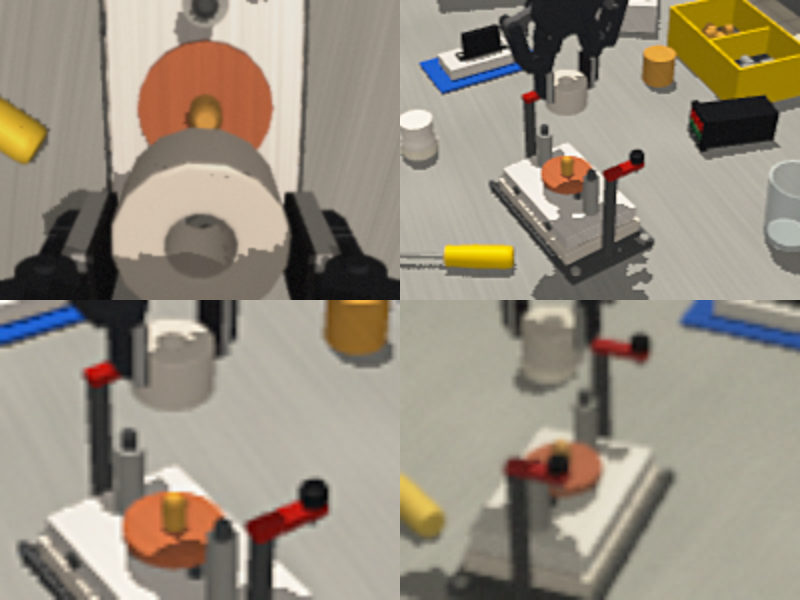

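```bash
python3 - <<'E'
from h import *
from scipy.optimize import least_squares
w=load('w2');d=load('d2')
print('spin w',at(w,258,182.5,.087,True),'dowA',at(w,258,132.5,.103,True),'sleeve',at(w,256,253,.192,True), at(w,256,253,.190,True))
th=np.linspace(0,6.283,73)
def sil(x,y,z):
    P=np.array([proj(d,[x+.022*np.cos(t),y+.022*np.sin(t),z]) for t in th]); return P[:,0].min(),P[:,0].max(),P[:,1].max()
f=lambda p: np.array(sil(p[0],p[1],.162))-[220+134/4,220+214/4,160+109/4]
print(least_squares(f,[.525,-.053],diff_step=1e-4))
print('spin side',at(d,263.75,160+197/4,.087), at(d,252,193.2,.103),at(d,275.75,216.2,.103))
for x,y in((.5265,-.053),):
  print(proj(d,[x,y,.087]),proj(w,[x,y,.087],True),proj(w,[.5253,-.053,.192],True))
E
```

```text
spin w [ 0.5262609  -0.04194961  0.087     ] dowA [ 0.51824434 -0.0016433   0.103     ] sleeve [ 0.52607578 -0.05018693  0.192     ] [ 0.52627811 -0.05121295  0.19      ]
     message: `xtol` termination condition is satisfied.
     success: True
      status: 3
         fun: [-4.513e-01  4.500e-01 -3.437e-02]
           x: [ 5.278e-01 -4.968e-02]
        cost: 0.20369726875554584
         jac: [[ 4.457e+02 -1.643e+02]
               [ 4.390e+02 -1.849e+02]
               [-1.055e+02 -2.632e+02]]
        grad: [ 3.531e-05 -5.181e-05]
  optimality: 5.1810038077467876e-05
 active_mask: [ 0.000e+00  0.000e+00]
        nfev: 4
        njev: 3
spin side [ 0.52749047 -0.0512078   0.087     ] [ 0.51672183 -0.00565143  0.103     ] [ 0.53522911 -0.10039885  0.103     ]
(np.float64(263.63177097546213), np.float64(209.82806619725142)) (np.float64(255.65971120741398), np.float64(195.5779072604984)) (np.float64(253.27295807329557), np.float64(257.8235665273399))
```

```bash
python3 - <<'E'
from h import *
d=load('d2');s=load('s2');w0=load('wrist0');w2=load('w2')
def tri(L):
    A=np.zeros((3,3));b=np.zeros(3)
    for o,v in L:
        v=v/np.linalg.norm(v);P=np.eye(3)-np.outer(v,v);A+=P;b+=P@o
    return np.linalg.solve(A,b)
print('A side+scene',tri([ray(d,252,193.2),ray(s,256.25,193.75)]),at(s,256.25,193.75,.103))
print('spin',tri([ray(d,263.75,209.4),ray(s,250.5,205.75)]),at(s,250.5,205.75,.087))
for n,p in [('A',(.5167,-.0057,.103)),('B',(.5352,-.1004,.103)),('sp',(.5265,-.053,.087)),('Ash',(.5167,-.0057,.092)),('Abase',(.5167,-.0057,.045))]:
  print(n,np.array(proj(w0,p,True))/.64,(np.array(proj(w2,p,True))-[156,130])*2)
im=cv2.imread('pics/wrist0.png')[165:285,170:250]; im=cv2.resize(im,(400,600),interpolation=cv2.INTER_CUBIC)
im2=cv2.resize(cv2.imread('pics/w2.png')[60:240,200:320],(400,600),interpolation=cv2.INTER_CUBIC)
cv2.imwrite('pics/m3.png',np.hstack([im,im2]))
E
```

```text
A side+scene [ 0.51908881 -0.00062754  0.09564639] [ 0.52686695 -0.01401097  0.103     ]
spin [ 0.52877768 -0.04866132  0.08278239] [ 0.53282515 -0.05538467  0.087     ]
A [303.71462684 294.6314039 ] [197.63595671  15.15255776]
B [340.57969075 429.71219958] [198.15584814 255.70451582]
sp [327.03181006 356.55112814] [199.31942241 131.15581452]
Ash [307.15933205 290.08904803] [197.70677881  12.45201624]
Abase [319.54029581 273.86811067] [197.94587479   3.35454585]
```

View pics/m3.png

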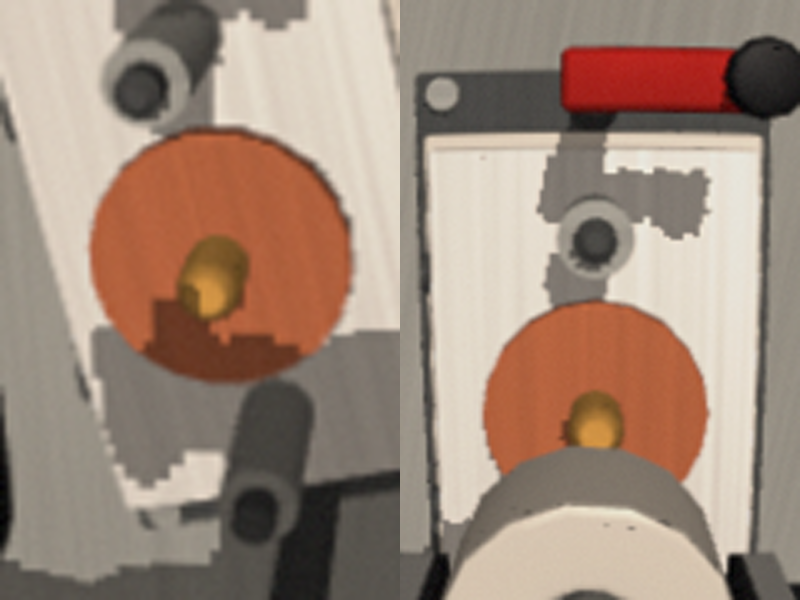

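```bash
python3 -m jog '[[1,0,0,0.03,0],[1,0,0,0.03,0],[1,0,0,0.0095,0],[1,0,0,0,0],[1,0,0,0,0]]'
python3 - <<'E'
from h import *
r=shot('wrist','w3'); d=shot('side','d3'); s=shot('scene','s3')
t=env.get_state(); print(t['tcp_pos'])
b=cv2.imread('pics/d3.png');sc=cv2.imread('pics/s3.png');b0=cv2.imread('pics/side0.png');s0=cv2.imread('pics/scene0.png')
c=lambda i,x,y:cv2.resize(i[y:y+50,x:x+67],(400,300),interpolation=cv2.INTER_CUBIC)
m=np.vstack([np.hstack([c(b,232,178),c(b0,232,178)]),np.hstack([c(sc,215,180),c(s0,215,180)])])
cv2.imwrite('pics/m4.png',m)
E
```

```text
clock: 5.77
tcp_pos: [0.5252, -0.0526, 0.117]
orientation: [-0.0, 0.637, 0.771, -0.0]
wrist_force: [-0.2, -0.6, -0.5]
finger_gap: 0.0423
grip_force: 31.1
[ 0.52684986 -0.05243798  0.11855879]
```

View pics/m4.png

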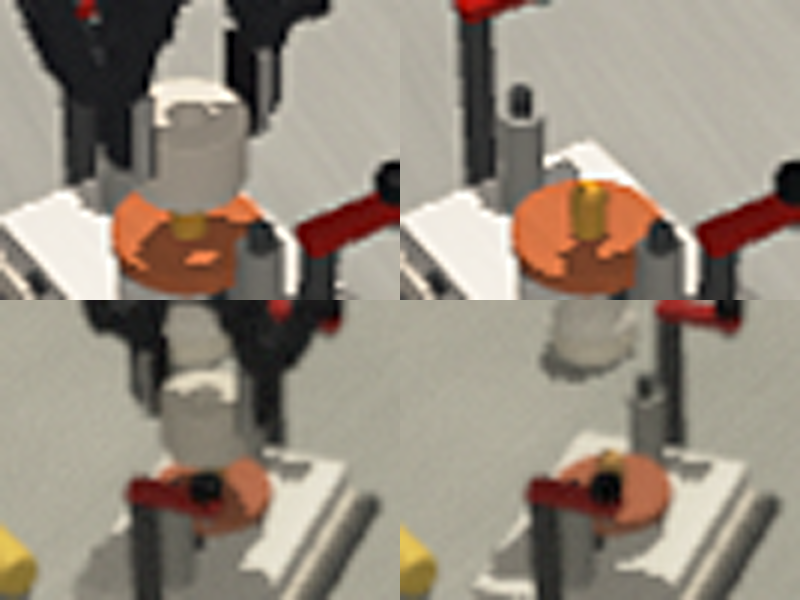

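```bash
python3 - <<'E'
from h import *
from scipy.optimize import least_squares
d=load('d3');s=load('s3');w=load('w3')
th=np.linspace(0,6.283,181)
def P(r,x,y,z): return np.array([proj(r,[x+.022*np.cos(t),y+.022*np.sin(t),z]) for t in th])
zb=.0928
a=least_squares(lambda p:[P(d,*p,zb)[:,0].max()-(232+244.5/5.97),P(d,*p,zb)[:,1].max()-213.2],[.526,-.053],diff_step=1e-4).x
b=least_squares(lambda p:[P(s,*p,zb)[:,0].min()-242.3,P(s,*p,zb)[:,1].max()-207.1],[.526,-.053],diff_step=1e-4).x
print('side sleeve',a,'spin',at(d,263.8,209.2,.087)); print('scene sleeve',b,'spin',at(s,250.5,206.3,.087))
# horizontals only
f=lambda p:[P(d,*p,zb)[:,0].max()-(232+244.5/5.97),P(s,*p,zb)[:,0].min()-242.3]
g=lambda p:[proj(d,[*p,.087])[0]-263.8,proj(s,[*p,.087])[0]-250.5]
A=least_squares(f,[.526,-.053],diff_step=1e-4).x;B=least_squares(g,[.526,-.053],diff_step=1e-4).x;print('columns only',A,B,B-A)
im=cv2.resize(cv2.imread('pics/w3.png')[80:290,140:370],(657,600),interpolation=cv2.INTER_CUBIC);cv2.imwrite('pics/w3b.png',im)
E
```

```text
side sleeve [ 0.52648711 -0.04941391] spin [ 0.52765847 -0.05108519  0.087     ]
scene sleeve [ 0.52744105 -0.05027718] spin [ 0.53432866 -0.05770112  0.087     ]
columns only [ 0.52663197 -0.04906787] [ 0.52855799 -0.0488103 ] [0.00192602 0.00025756]
```

View pics/w3b.png

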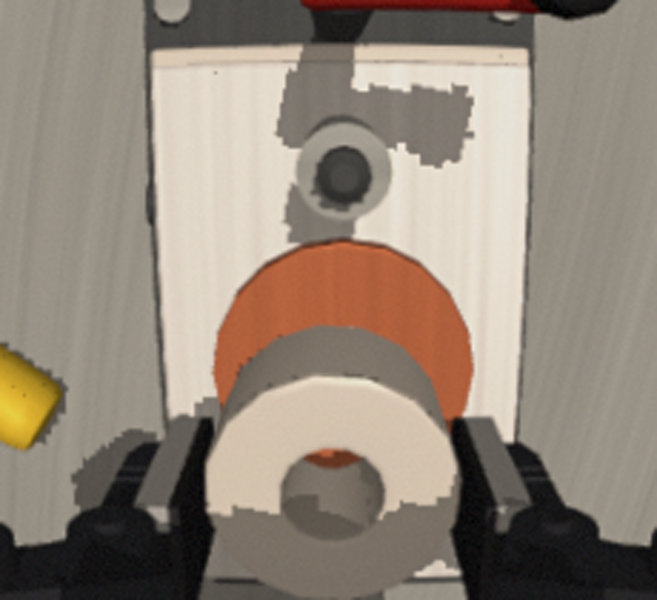

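```bash
python3 - <<'E'
from h import *
w=load('w3')
q=lambda u,v,z: at(w,140+u/2.857,80+v/2.857,z,True)
ux=np.array([np.cos(np.radians(101)),np.sin(np.radians(101)),0]);uy=np.array([np.cos(np.radians(11)),np.sin(np.radians(11)),0])
S=q(332,494,.1228);S2=q(332,377,.1228)-.022*ux
D=q(344,172,.103)-.048*ux;Pl=q(344,240,.067)-.03*ux; B=q(332,326,.0928)-.022*ux
c=np.array([.5252,-.0528,0])
for n,p in zip(('bore','toprim','botrim','dow','platen'),(S,S2,B,D,Pl)): print(n,p,((p-c)@ux*1e3).round(2),((p-c)@uy*1e3).round(2))
E
```

```text
bore [ 0.52584454 -0.05065744  0.1228    ] 1.98 1.04
toprim [ 0.52616198 -0.05206452  0.1228    ] 0.54 1.08
botrim [ 0.52626786 -0.05246722  0.0928    ] 0.12 1.11
dow [ 0.52751398 -0.04784716  0.103     ] 4.42 3.22
platen [ 0.52812858 -0.04817838  0.067     ] 3.98 3.76
```

```bash
python3 - <<'E'
from h import *
I=lambda f:cv2.imread(f'pics/{f}.png').astype(int)
d3,d0,s3,s0,w3=I('d3'),I('side0'),I('s3'),I('scene0'),I('w3')
print('side sleeve rows, gray cols 268..278')
for v in (200,204,208,210): print(v,d3[v,255:278].sum(1)//3)
print('bottom col 263..266'); 
for u in (260,263,266): print(u,d3[205:218,u].tolist())
print('spin side'); 
for v in range(207,218): print(v,d0[v,258:270,0].tolist(), d0[v,258:270,2].tolist())
print('scene sleeve left');
for v in (198,201,204): print(v,s3[v,236:260].sum(1)//3)
for u in (246,250): print(u,s3[200:212,u].tolist())
print('spin scene')
for v in range(203,211): print(v,s0[v,244:257,0].tolist(),s0[v,244:257,2].tolist())
w=load('w3')
print('platen w', [ (np.array(proj(w,[*(np.array([.527,-.0525])+.03*np.array([np.cos(np.radians(a)),np.sin(np.radians(a))])),.067],True))-[140,80])*2.857 for a in (11,191,101)])
print('block edge top', (np.array(proj(w,[*(np.array([.527,-.0525])+.07*np.array([np.cos(np.radians(101)),np.sin(np.radians(101))])),.045],True))-[140,80])*2.857)
E
```

```text
side sleeve rows, gray cols 268..278
200 [112 114  68 104 132 129 129 128 128 128 130 130 129 130 130 132 133 126
  88  82 126 174 185]
204 [113 115  69 110 139 137 137 138 138 139 138 138 137 135 135 132 125 114
 142 171 176 179 179]
208 [108 123 134 137 136 135 138 139 139 138 139 137 135 135 132 129 122 124
 162 179 176 176 172]
210 [129 128 129 134 135 136 138 139 140 138 136 137 134 133 131 128 121 187
 197 174 174 173 173]
bottom col 263..266
260 [[126, 139, 148], [126, 138, 147], [128, 139, 148], [125, 136, 145], [126, 139, 147], [125, 138, 145], [129, 140, 146], [130, 139, 146], [57, 101, 161], [46, 93, 168], [35, 72, 114], [39, 69, 117], [38, 62, 115]]
263 [[127, 139, 149], [126, 138, 148], [127, 139, 148], [127, 140, 150], [128, 140, 149], [129, 141, 150], [130, 140, 149], [130, 141, 148], [106, 129, 147], [28, 98, 144], [39, 102, 146], [42, 106, 148], [44, 106, 147]]
266 [[127, 140, 149], [127, 139, 148], [126, 138, 148], [126, 139, 148], [125, 138, 146], [127, 138, 147], [126, 138, 145], [131, 141, 149], [86, 118, 163], [29, 73, 113], [37, 79, 119], [37, 79, 120], [39, 67
[... 2477 characters left out ...]
 205, 195, 172, 137, 159, 183, 170, 171, 182, 173, 163, 150]
207 [99, 72, 74, 70, 53, 57, 57, 60, 66, 75, 75, 74, 79] [188, 177, 179, 158, 128, 132, 137, 137, 151, 174, 180, 178, 182]
208 [72, 74, 73, 61, 44, 39, 33, 41, 58, 70, 75, 77, 76] [179, 178, 174, 144, 100, 82, 81, 98, 136, 168, 179, 179, 179]
209 [66, 76, 64, 38, 18, 18, 11, 19, 52, 73, 75, 75, 78] [158, 176, 152, 86, 20, 17, 12, 42, 119, 170, 179, 179, 181]
210 [34, 60, 49, 23, 18, 20, 5, 17, 49, 69, 76, 75, 78] [70, 138, 117, 38, 15, 20, 7, 15, 119, 168, 180, 179, 181]
platen w [array([466.35640796, 387.18128418]), array([203.97009291, 387.85090798]), array([335.08918541, 258.23839352])]
block edge top [334.37542734  74.20475955]
```

Crop readings, with row profiles for sub-pixel edges: the sleeve's right edge is at side (273,206) against the spindle at (263,209). In scene, the left edge is at (241,202) against the spindle at (249.6,206). In the wrist view, the sleeve centre is at column 332 and the platen at 344. The views agree on a shift of about +3.7 mm in tool x and +2 mm in tool y.

```bash
python3 -m jog '[[1,0.0036,0.0019,0,0],[1,0,0,0,0],[1,0,0,0.004,0],[1,0,0,0.004,0],[1,0,0,0,0]]'; python3 -m jog '[[1,0,0,0.003,0],[1,0,0,0.003,0],[1,0,0,0,0]]'
```

```text
clock: 6.33
tcp_pos: [0.5263, -0.0477, 0.108]
orientation: [-0.0, 0.637, 0.771, -0.0]
wrist_force: [-0.1, 0.8, -1.1]
finger_gap: 0.0428
grip_force: 31.1
clock: 6.58
tcp_pos: [0.5266, -0.048, 0.1021]
orientation: [-0.0, 0.637, 0.771, -0.0]
wrist_force: [0.9, -0.5, -1.4]
finger_gap: 0.0432
grip_force: 31.0
```

```bash
python3 -m jog '[[1,0,0,0.004,0],[1,0,0,0.003,0],[1,0,0,0,0]]';python3 -m jog '[[1,0,0,0.0015,0],[1,0,0,0.001,0],[1,0,0,0,0]]'
```

```text
clock: 6.83
tcp_pos: [0.5266, -0.0481, 0.0951]
orientation: [-0.0, 0.637, 0.771, -0.0]
wrist_force: [1.0, -1.3, -2.9]
finger_gap: 0.0427
grip_force: 31.0
clock: 7.08
tcp_pos: [0.5268, -0.048, 0.0932]
orientation: [0.0, 0.637, 0.771, -0.0]
wrist_force: [0.6, -1.5, -1.4]
finger_gap: 0.0426
grip_force: 31.0
```

```bash
python3 -m jog '[[1,0,0,0.001,0],[1,0,0,0.001,0],[1,0,0,0,0]]';python3 -m jog '[[1,0,0,0.001,0],[1,0,0,0,0]]'; python3 -m jog '[[1,0,0,0.001,0],[1,0,0,0,0]]'
```

```text
clock: 7.33
tcp_pos: [0.527, -0.0481, 0.0915]
orientation: [0.0, 0.637, 0.771, 0.0]
wrist_force: [1.2, -1.2, 0.0]
finger_gap: 0.0429
grip_force: 31.1
clock: 7.5
tcp_pos: [0.527, -0.0481, 0.0909]
orientation: [0.0, 0.637, 0.771, 0.0]
wrist_force: [-0.2, -1.3, 5.5]
finger_gap: 0.043
grip_force: 31.6
clock: 7.67
tcp_pos: [0.527, -0.0481, 0.0901]
orientation: [0.001, 0.637, 0.771, 0.0]
wrist_force: [-1.2, -1.6, 6.3]
finger_gap: 0.0422
grip_force: 31.7
```

```bash
python3 -m jog '[[-0.1,0,0,-0.001,0],[-0.3,0,0,0,0],[-0.6,0,0,0,0],[-1,0,0,0,0],[-1,0,0,0,0]]';python3 -m jog '[[-1,0,0,0,0],[-1,0,0,0,0],[-1,0,0,-0.01,0],[-1,0,0,-0.03,0],[-1,0,0,-0.04,0]]';python3 -m jog '[[-1,0,0,-0.04,0],[-1,0,0,-0.03,0],[-1,0,0,-0.01,0],[-1,0,0,0,0],[-1,0,0,0,0]]'
python3 - <<'E'
from h import *
r=shot('wrist','w4'); d=shot('side','d4'); s=shot('scene','s4'); print(env.get_state()['tcp_pos'])
b=cv2.imread('pics/d4.png');sc=cv2.imread('pics/s4.png');a=cv2.imread('pics/w4.png')
c=lambda i,x,y,w:cv2.resize(i[y:y+w*3//4,x:x+w],(400,300),interpolation=cv2.INTER_CUBIC)
m=np.vstack([np.hstack([c(b,220,165,80),c(sc,205,170,80)]),np.hstack([c(a,156,100,200),c(b,180,135,80)])])
cv2.imwrite('pics/m5.png',m)
E
```

```text
clock: 8.08
tcp_pos: [0.5265, -0.0477, 0.09]
orientation: [-0.0, 0.637, 0.771, -0.0]
wrist_force: [-0.2, -1.1, -0.4]
finger_gap: 0.0855
grip_force: 0.0
clock: 8.5
tcp_pos: [0.5243, -0.0473, 0.1688]
orientation: [-0.003, 0.637, 0.771, -0.001]
wrist_force: [0.1, -1.1, -0.1]
finger_gap: 0.0855
grip_force: 0.0
clock: 8.92
tcp_pos: [0.5269, -0.0479, 0.2505]
orientation: [0.0, 0.637, 0.771, 0.0]
wrist_force: [0.0, -0.0, -0.7]
finger_gap: 0.0856
grip_force: 0.0
[ 0.52560489 -0.04764175  0.24822991]
```

View pics/m5.png

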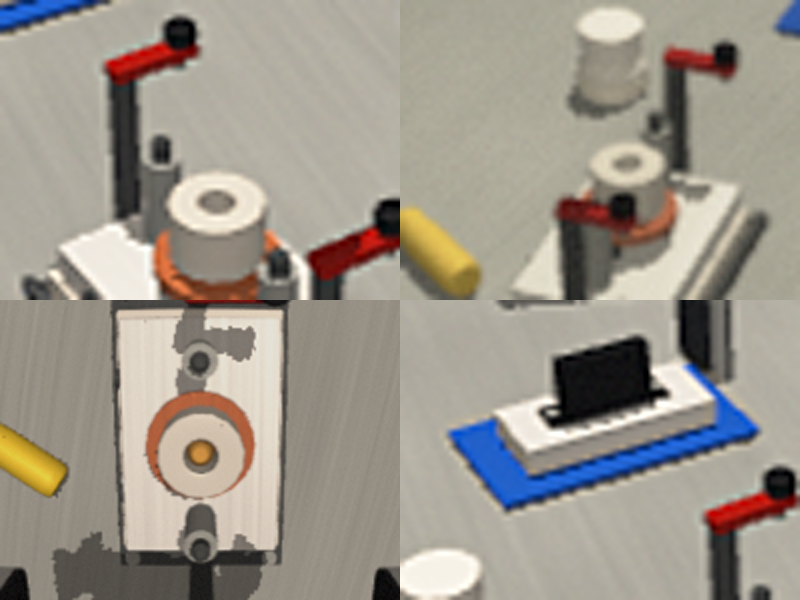

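The crops show the white sleeve standing upright on the platen over the spindle (wrist crop (200,453)), with the dowels at (200,362) and (202,548). I now go to the cover.

```bash
python3 -m jog '[[-1,0.0386,0.0079,0,0],[-1,0.0386,0.0079,0,0],[-1,0.0386,0.0079,0,0],[-1,0.0386,0.0079,0,0],[-1,0.0386,0.0079,0,0]]'; python3 -m jog '[[-1,0.0386,0.0079,0,0],[-1,0.0386,0.0079,0,0],[-1,0.0386,0.0079,0,0],[-1,0.0386,0.0079,0,0],[-1,0,0,0,-7.16]]'; python3 -m jog '[[-1,0,0,0,-7.16],[-1,0,0,0,-7.16],[-1,0,0,0,-7.16],[-1,0,0,0,-7.16],[-1,0,0,0,-7.16]]';python3 -m jog '[[-1,0,0,0,-7.16],[-1,0,0,0,-7.16],[-1,0,0,0,-7.16],[-1,0,0,0,-7.16],[-1,0,0,0,-7.16]]';python3 -m jog '[[-1,0,0,0,-5.2],[-1,0,0,0,0],[-1,0,0,0,0],[-1,0,0,0,0]]'
python3 - <<'E'
from h import *
w=load('w4')
A=at(w,255.6,130.7,.103,True);B=at(w,256.6,223.7,.103,True);print('dowels',A,B,(A+B)/2,np.degrees(np.arctan2(*(A-B)[:2])),np.linalg.norm(A-B),'spin',at(w,156+200/2,100+153/2,.087,True))
r=shot('wrist','w5');st=env.get_state();print(st['tcp_pos'],st['orientation'],st['joint_pos'])
h=cv2.cvtColor(r['img'],cv2.COLOR_RGB2HSV)
H,S,V=cv2.split(h)
blue=((H>100)&(H<130)&(S>120)&(V>60)).astype(np.uint8)
ys,xs=np.nonzero(blue);print('blue',xs.min(),xs.max(),ys.min(),ys.max(),len(xs))
x0,x1,y0,y1=xs.min(),xs.max(),ys.min(),ys.max()
box=r['img'][y0:y1+1,x0:x1+1]
# coarse class map: B blue, W bright low-sat, K dark, . else
hh=h[y0:y1+1,x0:x1+1]
for row in range(0,hh.shape[0],4):
    print(''.join('B' if blue[y0+row,x0+c] else 'K' if hh[row,c,2]<60 else 'W' if hh[row,c,2]>170 and hh[row,c,1]<60 else '.' for c in range(0,hh.shape[1],2)))
E
```

```text
clock: 9.48
tcp_pos: [0.5278, 0.1506, 0.2484]
orientation: [-0.001, 0.637, 0.771, -0.001]
wrist_force: [1.7, 0.1, -0.0]
finger_gap: 0.0855
grip_force: 0.0
clock: 9.9
tcp_pos: [0.5291, 0.3127, 0.2474]
orientation: [-0.002, 0.585, 0.811, -0.001]
wrist_force: [0.0, -1.5, -0.8]
finger_gap: 0.0851
grip_force: 0.0
clock: 10.32
tcp_pos: [0.5298, 0.3064, 0.2479]
orientation: [-0.001, 0.307, 0.952, -0.001]
wrist_force: [-0.0, -0.5, -0.1]
finger_gap: 0.0855
grip_force: 0.0
clock: 10.73
tcp_pos: [0.5299, 0.3063, 0.248]
orientation: [-0.002, -0.0, 1.0, -0.001]
wrist_force: [0.2, -0.0, 0.5]
finger_gap: 0.0855
grip_force: 0.0
clock: 11.07
tcp_pos: [0.5304, 0.3065, 0.2492]
orientation: [-0.001, -0.041, 0.999, -0.0]
wrist_force: [0.1, 0.1, 0.4]
finger_gap: 0.0852
grip_force: 0.0
dowels [ 0.5186783  -0.00119438  0.103     ] [ 0.53722005 -0.09189396  0.103     ] [ 0.52794917 -0.04654417  0.103     ] -11.55380225044282 0.0925754284918897 spin [ 0.52811334 -0.04781303  0.087     ]
[0.53047861 0.30654225 0.24950587] [-6.21958858e-04 -4.16189254e-02  9.99133337e-01 -2.32102205e-04] [ 3.93036492e-01  3.879
[... 720 characters left out ...]
KKKKKKWWWWWWWBBBBBBB
..BBBBBBBWWWW...KKKKKKKKKWWWWWWWBBBBBBB
..BBBBBBBWWWW...KKKKKKKKKWWWWWWWBBBBBBB
..BBBBBBB.WWW...KKKKKKKKK.WWWWWWBBBBBBB
...BBBBBB.WWW...KKKKKKKKK.WWWWWWBBBBBBB
...BBBBBB.WWW...KKKKKKKKK.WWWWWWBBBBBBB
...BBBBBB.WWW...KKKKKKKKK.WWWWWWBBBBBBB
...BBBBBBBWWWW..KKKKKKKKK.WWWWWWBBBBBBB
...BBBBBBBWWW...KKKKKKKKK.WWWWWWBBBBBBB
...BBBBBBBWWWWWW.KKKKKKKKKWWWWWWBBBBBBB
....BBBBBBWWWWWW.KKKKKKKKKWWWWWWBBBBBBB
....BBBBBB.WWWWWWWWWWWWWWWWWWWWWBBBBBBB
....BBBBBB.WWWWWWWWWWWWWWWWWWWWW.BBBBBB
....BBBBBB.WWWWWWWWWWWWWWWWWWWWW.BBBBBB
....BBBBBBBWWWWWWWWWWWWWWWWWWWWW.BBBBBB
....BBBBBBBWWWWWW......BBBBBBBBBBBBBBBB
.....BBBBBBBBBBBBBBBBBBBBBBBBBBBBBBBBBB
.....BBBBBBBBBBBBBBBBBBBBBBBBB.........
```

```bash
cat > cov.py <<'E'
from h import *
from scipy.spatial.transform import Rotation as R
def cover(f,zt=.023):
    r=load(f);h=cv2.cvtColor(r['img'],cv2.COLOR_RGB2HSV)
    m=((h[...,2]>165)&(h[...,1]<70)).astype(np.uint8); m[:90]=0;m[230:]=0;m[:,:222]=0;m[:,300:]=0
    n,l,st,_=cv2.connectedComponentsWithStats(m);k=1+st[1:,4].argmax()
    c,_=cv2.findContours((l==k).astype(np.uint8),0,cv2.CHAIN_APPROX_NONE)
    P=np.array([at(r,u,v,zt,True)[:2] for u,v in max(c,key=len)[:,0]])
    return cv2.minAreaRect((P*1000).astype(np.float32))
print(cover('w5'))
r=load('w5')
# grip top (z .061): dark component
V=r['img'].max(2);m=(V<45).astype(np.uint8);m[:125]=0;m[200:]=0;m[:,:240]=0;m[:,:][:,285:]=0
c,_=cv2.findContours(m,0,cv2.CHAIN_APPROX_NONE);c=max(c,key=cv2.contourArea)
P=np.array([at(r,u,v,.061,True)[:2] for u,v in c[:,0]]);print(cv2.minAreaRect((P*1000).astype(np.float32)))
q=env.get_state()['orientation'];print(R.from_quat([q[1],q[2],q[3],q[0]]).as_matrix().round(3))
for v in (140,150,160,170,180): print(v,r['img'][v,245:280].max(1))
E
python3 cov.py
```

```text
((530.0407104492188, 314.3245544433594), (124.32062530517578, 54.52138900756836), 7.445666790008545)
((523.2247314453125, 312.4672546386719), (69.42193603515625, 19.1976261138916), 7.618837833404541)
[[-0.997 -0.083 -0.001]
 [-0.083  0.997 -0.001]
 [ 0.001 -0.    -1.   ]]
140 [235 209 139 133 138 135 107  37  17  21  20  18  16  25  54  92 108  99
  72  41  35  37  42  46  39  49 127 226 239 238 237 238 238 238 238]
150 [207 138 134 138 140 136 124  80  26  12  19  21  24  31  33  31  36  34
  43  42  40  45  38  31  38  40  92 213 240 238 238 238 237 238 238]
160 [236 202 140 134 137 138 134 105  44  12  18  15  21  25  23  31  33  37
  37  39  42  43  39  31  34  33  73 203 240 237 237 238 238 237 238]
170 [236 235 200 137 135 137 134 120  80  26  16  14  20  24  31  35  32  33
  35  39  40  42  42  34  30  36  46 113 211 237 235 235 237 238 237]
180 [235 235 236 199 138 134 135 135 102  40  12  15  13  22  32  32  33  35
  38  38  41  39  41  40  30  29  36  86 200 237 234 233 234 238 238]
```

```bash
python3 -m jog '[[-1,0,0.0077,0.02,-2.7],[-1,0,0,0.04,0],[-1,0,0,0.04,0],[-1,0,0,0.04,0],[-1,0,0,0.03,0]]' 80; python3 -m jog '[[-1,0,0,0.02,0],[-1,0,0,0.0115,0],[0,0,0,0,0],[0.5,0,0,0,0],[1,0,0,0,0]]';python3 -m jog '[[1,0,0,0,0],[1,0,0,0,0],[1,0,0,0,0],[1,0,0,0,0],[1,0,0,0,0]]'
```

```text
clock: 11.53
tcp_pos: [0.5286, 0.3137, 0.077]
orientation: [-0.001, -0.065, 0.998, -0.0]
wrist_force: [-0.4, 0.0, -1.6]
finger_gap: 0.0857
grip_force: 0.0
clock: 11.95
tcp_pos: [0.5315, 0.3149, 0.0506]
orientation: [0.001, -0.066, 0.998, 0.0]
wrist_force: [0.3, -0.4, 0.3]
finger_gap: 0.0515
grip_force: 0.0
clock: 12.37
tcp_pos: [0.5311, 0.3145, 0.0504]
orientation: [0.001, -0.066, 0.998, 0.0]
wrist_force: [-0.2, -2.2, 6.2]
finger_gap: 0.0125
grip_force: 79.2
```

```bash
python3 -m jog '[[1,0,0,-0.01,0],[1,0,0,-0.03,0],[1,0,0,-0.04,0],[1,0,0,-0.04,0],[1,0,0,-0.04,0]]'; python3 -m jog '[[1,0,0,0,7.16],[1,0,0,0,7.16],[1,0,0,0,7.16],[1,0,0,0,7.16],[1,0,0,0,7.16]]'; python3 -m jog '[[1,0,0,0,7.16],[1,0,0,0,7.16],[1,0,0,0,7.16],[1,0,0,0,7.16],[1,0,0,0,7.16]]';python3 -m jog '[[1,0,0,0,7.16],[1,0,0,0,7.16],[1,0,0,0,0]]'
python3 - <<'E'
from h import *
s=env.get_state();print(s['tcp_pos'],s['orientation'],s['finger_gap'])
q=s['orientation'];print('tool y yaw',np.degrees(np.arctan2(2*(q[1]*q[2]+q[0]*q[3]),1-2*(q[1]**2+q[3]**2))-0), 90-2*np.degrees(np.arctan2(q[1],q[2])))
E
```

```text
clock: 12.78
tcp_pos: [0.529, 0.314, 0.2101]
orientation: [-0.001, -0.066, 0.998, -0.0]
wrist_force: [0.8, 0.6, -3.8]
finger_gap: 0.0122
grip_force: 78.5
clock: 13.2
tcp_pos: [0.5294, 0.3142, 0.2088]
orientation: [-0.001, 0.247, 0.969, -0.0]
wrist_force: [-0.2, 0.2, -3.9]
finger_gap: 0.0124
grip_force: 78.5
clock: 13.62
tcp_pos: [0.5294, 0.3142, 0.2086]
orientation: [-0.001, 0.533, 0.846, -0.001]
wrist_force: [-0.0, 0.4, -3.3]
finger_gap: 0.0125
grip_force: 78.5
clock: 13.87
tcp_pos: [0.5295, 0.3142, 0.2086]
orientation: [-0.0, 0.633, 0.774, -0.001]
wrist_force: [0.1, 0.6, -3.4]
finger_gap: 0.0124
grip_force: 78.5
[0.52946779 0.314172   0.20858829] [-3.77664865e-04  6.32794364e-01  7.74319568e-01 -5.97194263e-04] 0.012432233878731101
tool y yaw 78.5132163353747 11.48680082772195
```

```bash
python3 -m jog '[[1,-0.0393,-0.0082,0,0],[1,-0.0393,-0.0082,0,0],[1,-0.0393,-0.0082,0,0],[1,-0.0393,-0.0082,0,0],[1,-0.0393,-0.0082,0,0]]'; python3 -m jog '[[1,-0.0393,-0.0082,0,0],[1,-0.0393,-0.0082,0,0],[1,-0.0393,-0.0082,0,0],[1,-0.0393,-0.0082,0,0],[1,0,0,0,0]]'; python3 -m jog '[[1,0,0,0.02,0],[1,0,0,0.02,0],[1,0,0,0,0],[1,0,0,0,0]]'
python3 - <<'E'
from h import *
s=env.get_state();print(s['tcp_pos'])
for i in range(3): shot('wrist',f'w6') if i==0 else 0
shot('side','d6');shot('scene','s6');w=load('w6')
# cover top plate rect in wrist at its height: TCP z -.0444+.017
zt=s['tcp_pos'][2]-.0275
h=cv2.cvtColor(w['img'],cv2.COLOR_RGB2HSV);b=((h[...,2]>150)&(h[...,1]<70)).astype(np.uint8)
for v in range(120,384,8): print(v,''.join('W' if b[v,c] else 'K' if h[v,c,2]<60 else '.' for c in range(160,356,3)))
E
```

```text
clock: 14.28
tcp_pos: [0.5289, 0.1122, 0.2088]
orientation: [-0.0, 0.63, 0.777, -0.0]
wrist_force: [0.7, 0.0, -3.1]
finger_gap: 0.0125
grip_force: 78.8
clock: 14.7
tcp_pos: [0.5294, -0.0537, 0.2089]
orientation: [0.001, 0.633, 0.774, -0.001]
wrist_force: [1.3, 0.4, -3.7]
finger_gap: 0.0126
grip_force: 78.8
clock: 15.03
tcp_pos: [0.528, -0.0465, 0.168]
orientation: [-0.002, 0.631, 0.776, -0.001]
wrist_force: [0.7, 0.2, -3.2]
finger_gap: 0.0123
grip_force: 78.7
[ 0.52798241 -0.04652666  0.168012  ]
120 WWWWWWWWWWWWW.WWWWWWWWWWWWWWWWWWWWWWWWWWWWWWWWWWWW.WWWWWWWWWWWWWWW
128 WWWWWWWWWWWWWW.WWWWWWWWWWWWWWWWWWWWWWWWWWWWWWWWWWW.WWWWWWWWWWWWWWW
136 WWWWWWWWWWWWWW.WWWWWWWWWWWWWWWWWWWWWWWWWWWWWWWWWWW.WWWWWWWWWWWWWWW
144 WWWWWWWWWWWWW..WWWWWWWWWWWWWWWWWWWWWWWWWWWWWWWWWWW.WWWWWWWWWWWWWWW
152 WWWWWWWWWWWWWW.WWWWWWWWWWWWWWWWWWWWWWWWWWWWWWWWWWW.WWWWWWWWWWWWWWW
160 WWWWWWWWWWWWWW.WWWWWWWWWWKKKKKK...KKKKKKWWWWWWWWWW.WWWWWWWWWWWWWWW
168 WWWWWWWWWWWWWW.WWWWWWWWWWKKKKKWWWWWKKKKKWWWWWWWWWW.WWWWWWWWWWWWWWW
176 WWWWWWWWWWWWWW.WWWWWWWWWWKKKKKKKKKKKKKK.WWWWWWWWWWWWWWWWWWWWWWWWWW
184 WWWWWWWWWWWWWW.WWWWWWWWWWK
[... 1044 characters left out ...]
KKKKKKKKKKKKKKKKKKKKK..KKKKKKKKK..KKKKKKKKKKKKKKKKKKKKKKKKK.W
312 KKKKKKKKKKKKKKKKKKKKKKKKKK.............KKKKKKKKKKKKKKKKKKKKKKKKKKK
320 KKKKKKKKKKKKKKKKKKKKKKKKKKKKKKKKKKKKKKKKKKKKKKKKKKKKKKKKKKKKKKKKKK
328 KKKKKKKKKKKKKKKKKKKKKKKKKKKKKKKKKKKKKKKKKKKKKKKKKKKKKKKKKKKKKKKKKK
336 KKKKKKKKKKKKKKKKKKKKKKKKKKKKKKKKKKKKKKKKKKKKKKKKKKKKKKKKKKKKKKKKKK
344 KKKKKKKKKKKKKKKKKKKKKKKKKKKKKKKKKKKKKKKKKKKKKKKKKKKKKKKKKKKKKKKKKK
352 KKKKKKKKKKKKKKKKKKKKKKKKKKKKKKKKKKKKKKKKKKKKKKKKKKKKKKKKKKKKKKKKKK
360 KKKKKKKKKKKKKKKKKKKKKKKKKKKKKKKKKKKKKKKKKKKKKKKKKKKKKKKKKKKKKKKKKK
368 KKKKKKKKKKKKKKKKKKKKKKKKKKKKKKKKKKKKKKKKKKKKKKKKKKKKKKKKKKKKKKKKKK
376 KKKKKKKKKKKKKKKKKKKKKKKKKKKKKKKKKKKKKKKKKKKKKKKKKKKKKKKKKKKKKKKKKK
```

```bash
python3 - <<'E'
from h import *
w=load('w6');I=w['img'].astype(int)
for u in (225,290): print(u,[I[v,u].tolist() for v in range(86,126,2)])
print('foot',[int(I[v,245].max()) for v in range(140,166)])
a=np.radians(11.49);ux=np.array([-np.sin(a),np.cos(a)]);uy=np.array([np.cos(a),np.sin(a)])
T=np.array([.5277,-.0473]);zu=.168-.0444
for n,x,z in(('plate',.062,.017),('platebot',.062,0),('foot',.04,.020),('grip',.03,.055)):
    for dx in (0,.003): print(n,dx,[np.round(proj(w,[*(T+ux*(x+dx)+uy*k),zu+z],True),1).tolist() for k in (-.02,0,.02)])
print('edges y',[np.round(proj(w,[*(T+ux*.03+uy*k),zu+.017],True),1).tolist() for k in (-.027,.027)])
print('row150',[int(x) for x in I[150,196:210].max(1)],[int(x) for x in I[150,302:318].max(1)])
E
```

```text
225 [[82, 79, 75], [82, 80, 76], [80, 78, 73], [82, 80, 76], [79, 79, 74], [76, 75, 73], [78, 76, 73], [78, 76, 74], [79, 76, 75], [142, 131, 118], [229, 218, 195], [228, 215, 193], [222, 210, 195], [233, 226, 215], [232, 224, 211], [223, 211, 196], [240, 232, 222], [239, 230, 221], [239, 231, 221], [239, 231, 221]]
290 [[185, 36, 31], [183, 38, 30], [181, 36, 32], [179, 37, 31], [175, 35, 27], [174, 35, 30], [138, 29, 22], [82, 40, 37], [77, 77, 74], [96, 91, 85], [229, 214, 192], [231, 220, 198], [220, 208, 189], [239, 231, 222], [238, 231, 220], [222, 213, 196], [239, 233, 222], [239, 232, 223], [239, 232, 221], [239, 232, 221]]
foot [235, 235, 236, 236, 236, 235, 235, 236, 235, 235, 235, 235, 235, 235, 236, 237, 213, 121, 36, 22, 28, 32, 29, 31, 28, 29]
plate 0 [[216.6, 120.8], [254.2, 120.6], [291.9, 121.2]]
plate 0.003 [[216.6, 115.2], [254.3, 115.0], [292.0, 115.6]]
platebot 0 [[220.4, 119.8], [254.5, 119.6], [288.5, 120.1]]
platebot 0.003 [[220.4, 114.7], [254.5, 114.6], [288.6, 115.0]]
foot 0 [[216.5, 162.3], [254.0, 162.4], [291.6, 162.7]]
foot 0.003 [[216.4, 156.8], [254.0, 156.8], [291.7, 157.2]]
grip 0 [[206.5, 199.7], [253.2, 200.1], [300.1, 200.3]]
grip 0.003 [[206.2, 193.0], [253.3, 193.3], [300.4, 193.5]]
edges y [[205.2, 179.3], [302.9, 179.8]]
row150 [162, 158, 160, 150, 113, 69, 80, 175, 232, 237, 237, 239, 240, 239] [239, 239, 238, 238, 239, 225, 156, 85, 95, 135, 159, 158, 161, 162, 158, 155]
```

```bash
python3 -m jog '[[1,-0.0018,-0.001,0.009,0],[1,0,0,0.009,0],[1,0,0,0,0],[1,0,0,0,0]]'; python3 -m jog '[[1,0,0,0.002,0],[1,0,0,0,0],[1,0,0,0,0]]'; python3 -m jog '[[1,0,0,0.002,0],[1,0,0,0,0],[1,0,0,0,0]]'
```

```text
clock: 15.52
tcp_pos: [0.5279, -0.0487, 0.15]
orientation: [-0.001, 0.632, 0.775, -0.0]
wrist_force: [-0.1, 0.2, -2.9]
finger_gap: 0.0125
grip_force: 78.8
clock: 15.77
tcp_pos: [0.5288, -0.049, 0.1489]
orientation: [0.0, 0.632, 0.775, 0.0]
wrist_force: [-0.3, 0.0, -3.0]
finger_gap: 0.0124
grip_force: 78.8
clock: 16.02
tcp_pos: [0.5287, -0.0489, 0.1468]
orientation: [-0.0, 0.632, 0.775, 0.0]
wrist_force: [0.7, 0.2, -3.7]
finger_gap: 0.0125
grip_force: 78.8
```

```bash
python3 -m jog '[[1,0,0,0.0015,0],[1,0,0,0,0]]'; python3 -m jog '[[1,0,0,0.0015,0],[1,0,0,0,0]]'
```

```text
clock: 16.18
tcp_pos: [0.5288, -0.0491, 0.1453]
orientation: [0.0, 0.632, 0.775, -0.0]
wrist_force: [-0.3, -1.1, -3.1]
finger_gap: 0.0121
grip_force: 78.9
clock: 16.35
tcp_pos: [0.5285, -0.0494, 0.1437]
orientation: [0.0, 0.632, 0.775, -0.001]
wrist_force: [-0.6, -1.7, -2.8]
finger_gap: 0.0123
grip_force: 78.9
```

```bash
python3 -m jog '[[1,-0.0007,0,0.001,0],[1,0,0,0,0]]'; python3 -m jog '[[1,0,0,0.0015,0],[1,0,0,0,0],[1,0,0,0,0]]'
```

```text
clock: 16.52
tcp_pos: [0.5286, -0.0498, 0.1425]
orientation: [-0.0, 0.632, 0.775, -0.0]
wrist_force: [-0.9, -2.1, -2.9]
finger_gap: 0.012
grip_force: 79.0
clock: 16.77
tcp_pos: [0.5287, -0.0499, 0.1414]
orientation: [0.0, 0.632, 0.775, -0.0]
wrist_force: [-3.0, -2.3, -0.2]
finger_gap: 0.0122
grip_force: 79.4
```

```bash
python3 -m jog '[[1,-0.0006,-0.0008,0,0],[1,0,0,0,0],[1,0,0,0,0]]'; python3 -m jog '[[1,0,0,0.001,0],[1,0,0,0,0]]'; python3 -m jog '[[1,0,0,0.001,0],[1,0,0,0,0]]'
```

```text
clock: 17.02
tcp_pos: [0.5284, -0.0501, 0.1414]
orientation: [0.0, 0.632, 0.775, 0.0]
wrist_force: [-1.2, -1.1, -0.6]
finger_gap: 0.0124
grip_force: 79.1
clock: 17.18
tcp_pos: [0.5285, -0.0502, 0.1407]
orientation: [0.0, 0.632, 0.775, 0.0]
wrist_force: [-2.0, 1.3, 2.4]
finger_gap: 0.0122
grip_force: 79.8
clock: 17.35
tcp_pos: [0.5285, -0.0502, 0.1397]
orientation: [0.0, 0.632, 0.775, 0.0]
wrist_force: [-2.0, 0.9, 3.9]
finger_gap: 0.0124
grip_force: 80.0
```

```bash
python3 -m jog '[[1,0,0,0.001,0],[1,0,0,0,0]]'; python3 -m jog '[[1,0,0,0.001,0],[1,0,0,0,0]]'; python3 -m jog '[[1,0,0,0.001,0],[1,0,0,0,0]]'; python3 -m jog '[[1,0,0,0.001,0],[1,0,0,0,0]]'
```

```text
clock: 17.52
tcp_pos: [0.5285, -0.0502, 0.1386]
orientation: [0.0, 0.632, 0.775, 0.0]
wrist_force: [-0.8, 1.4, 5.6]
finger_gap: 0.0122
grip_force: 80.1
clock: 17.68
tcp_pos: [0.5285, -0.0502, 0.1377]
orientation: [0.0, 0.632, 0.775, 0.0]
wrist_force: [-0.8, 1.6, 5.7]
finger_gap: 0.0123
grip_force: 80.3
clock: 17.85
tcp_pos: [0.5285, -0.0503, 0.1368]
orientation: [0.0, 0.632, 0.775, 0.0]
wrist_force: [-2.3, 1.1, 5.9]
finger_gap: 0.0124
grip_force: 80.3
clock: 18.02
tcp_pos: [0.5286, -0.0502, 0.1364]
orientation: [0.001, 0.632, 0.775, 0.001]
wrist_force: [-3.1, 1.6, 10.1]
finger_gap: 0.0122
grip_force: 80.8
```

```bash
python3 -m jog '[[1,0,0,0.001,0],[1,0,0,0,0]]'; python3 -m jog '[[1,0,0,0.001,0],[1,0,0,0,0],[1,0,0,0,0]]'
```

```text
clock: 18.18
tcp_pos: [0.5286, -0.0501, 0.1363]
orientation: [0.001, 0.631, 0.775, 0.001]
wrist_force: [-4.8, 2.2, 16.3]
finger_gap: 0.0124
grip_force: 81.7
clock: 18.43
tcp_pos: [0.5286, -0.0501, 0.1363]
orientation: [0.001, 0.631, 0.775, 0.001]
wrist_force: [-7.6, 3.1, 22.5]
finger_gap: 0.0124
grip_force: 82.6
```

```bash
python3 -m jog '[[1,0,-0.0005,0,0],[1,0,0,0,0],[1,0,0,0,0]]'; python3 -c "
from workcell import env
print(env.get_state()['wrist_force']); print(env.hand_in())"
```

```text
clock: 18.68
tcp_pos: [0.5286, -0.0501, 0.1363]
orientation: [0.001, 0.631, 0.775, 0.001]
wrist_force: [-5.6, 4.3, 21.7]
finger_gap: 0.0119
grip_force: 82.4
[-5.62685534  4.34908757 21.71484535]
the job is handed in; nothing more can be done
None
```

The job is handed in: the white sleeve stands on the platen over the spindle, and the cover is on both dowels, held pressed with about 22 N against a hard stop 5 mm below where it met the sleeve. I took that stop as the shoulders from force and height readings, with no final picture, and the hand-in returned no verdict.

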